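# Pump up the ratchet clamp on an offcut

### The job

Lay the wooden offcut flat on the bed of the ratchet bench clamp, lengthwise, centred and square between the orange pad and the stop, and let go of it. Then pump the two black levers together and apart until the jaw has pushed the offcut against the stop and its sprung orange pad is pressed about half way in: firm, but never near bottoming out. Move the jaw only by its levers, leave the rest of the bench as it is, and finish while still squeezing the levers so that the pressure stays on.

Things in the scene. Friction and masses are not known exactly. Their poses are not given: they have to be found in the camera images.
- offcut: Loose wooden offcut, 45 (x) x 100 (y, the long way) x 33 mm high, about 0.08 kg; starts flat on the bench left of the clamp. Origin at the centre of its underside, z up.
- clamp: Blue ratchet clamp fixed to the bench on a plywood board 300 (x) x 110 (y) mm; position and yaw vary. Origin: centre of the board's underside, on the bench. x runs along the bar from the levers to the fixed stop (roughly world +y), z up. Aluminium bed 70 mm wide in y, surface at z = 24 mm. Ratchet housing at x = -125 to -45 mm, 42 mm wide, top at z = 103 mm.
- stop_face (a point): On the rubber face of the fixed blue stop (60 mm wide, 48 mm high above the bed) at clamp x = 130 mm, 16 mm above the bed; axes as the clamp's.
- bed_mid (a point): Point on the surface of the bed, on the centre line at clamp x = 66 mm: a good place for the origin of the offcut (its long y axis along the clamp's x, either way round); axes as the clamp's. The offcut then stands 14 mm clear of the stop and 13 to 31 mm clear of the pad.
- jaw: Blue jaw head with its pad, on a toothed bar (teeth every 5.5 mm) that slides along clamp x. Head 44 mm wide, z = 26 to 62 mm; its front at clamp x = -31 mm when fully back; starts 0 to 18 mm forward of that, range 60 mm. Origin: the clamp's origin when fully back. Held only by 5 N of friction, no lock: when the levers are let go, the pad's pressure slackens to 5 N or less.
- pad_face (a point): Centre of the pad's pressing face; at clamp x = -15 mm when the jaw is fully back.
- pad (a joint): How far the orange pad is pressed back toward the jaw head, m: 0 = free, 0.012 = bottomed out. Pad 5 x 44 x 36 mm (x, y, z) on a coil spring in front of the jaw head; the spring gives 3.5 N per mm (half way, 0.006, is 21 N).
- squeeze_point (a point): Fixed point midway between the two levers at the height to squeeze them, clamp x = -85 mm, 155 mm above the bench; axes as the clamp's (the levers close along x).
- front_lever: Black upright lever with orange rings, on the stop's side of the squeeze point: 10 (x) x 24 (y) mm, top about 175 mm above the bench, hinged 95 mm above it. The two levers stand in a V and are geared: both close by the same angle. At the squeeze point 61 mm over their outer faces when open (66 mm at the top), 27 mm fully squeezed. A spring opens them (1.7 N per lever at first, 4 N at the end).
- rear_lever: The matching lever on the other side of the squeeze point.
- squeeze (a joint): Angle of each lever, rad: 0 open, 0.28 fully squeezed. A full squeeze moves the pawl 12 mm, and the jaw with it once it meets a tooth (up to 5.5 mm lost a stroke); opening leaves the jaw where it is. The jaw must go 27 to 45 mm to clamp the offcut: several strokes. Moving the free jaw takes about 8 N of grip; on the work a grip of 12 N presses the pad in about 3.5 to 5 mm, 16 N 5 to 7 mm.
- jar: Bystander: glass jar with lid, 72 mm wide, 102 mm high, at the back of the bench. Origin at the centre of its underside.
- masking: Bystander: roll of tan masking tape, 103 mm across, 25 mm high, at the back. Origin at the centre of its underside.
- etape: Bystander: roll of black tape, 57 mm across, 19 mm high, on the right. Origin at the centre of its underside.
Not all that is in view belongs to the job. What is shaped like the offcut but purple is not meant.

How it is judged:
By the outcome, as a careful person would: the job done as asked, in the order asked, and still so for the second after the job is handed in, while the arm keeps its last pose, push and grip.
It also fails if it takes over 67 s, if anything falls off the work surface, if the arm or the gripper's body presses on something with over 40 N, if the wrist force passes 120 N, or if a joint passes its speed limit or range.

### The arm

A 6-joint arm with a two-finger parallel gripper is mounted at the origin on a cart in front of the work surface, level with it; the furniture and walls round the work are solid. World frame = base frame: x ahead of the robot, y to its left, z up, the work surface at z = 0. Lengths are in m, angles in rad, forces in N, time in s.
With the tool pointing down it reaches from about 0.275 to 0.825 m from the base axis. Payload 4.9 kg.
Tool frame: the origin (TCP) lies midway between the tips of the shut fingers; the grasp point (between the pads) lies 19 mm behind it (bot.grip_depth is the distance from the TCP to the grasp point, in m); z points along the fingers, y is the line along which they close (so a half turn about z gives the same grasp; the last joint's range is limited). The gripper opens to 85 mm and grips with 20 to 120 N. Pads are 22 mm wide; open, the fingers measure 114 mm over their backs; the gripper's body (76 mm by 85 mm) begins 54 mm behind the grasp point. The pads swing forward as they close: fully open they stand 13 mm farther back than shut.
Start: joints at [1.021, 0.326, -0.193, 1.052, 0, 1.437], TCP at [0.222, 0.503, 0.231] pointing down, gripper open.
Joint ranges: [-2.65, 2.65], [-0.97, 1.79], [-1.3, 1.35], [-1.93, 2.1], [-1.47, 1.37], [-3.14, 3.14]. Speed limits (rad/s): [2.57, 2.57, 3.14, 3.14, 3.14, 3.14].

### API

Orientations are given as a unit quaternion [w, x, y, z].
In Python, from cell import bot gives the robot as it stands. Calls block until the motion is done:
- bot.move_pose(position, orientation): joint-space move of the TCP to a pose.
- bot.move_linear(position, speed=0.15, rotation=None, until_force=None): straight line of the TCP; rotation=None keeps the orientation; speed is the mean speed in m/s. With until_force (N) it stops when the force on the tool has changed by that much, and returns True; else False.
- bot.goto_joints(angles): joint-space move.
- bot.set_gripper(opening, grasp_force=None): opening from 0.0 (shut) to 1.0 (fully open); grasp_force is the grip in N (None keeps the last); returns when the fingers have stopped.
- bot.wait(seconds).
- bot.solve_ik(position, orientation): joint angles nearest the present ones, or None.
- bot.camera(name): name is "scene" or "side" or "wrist"; returns the picture (480x640x3 uint8, red, green, blue); there is no depth.
- bot.calibration(name): a dict with "mtx" (3x3 intrinsics, pixels), "extrinsics" (4x4, takes a point from world to camera coordinates); the wrist camera has in their place "hand_eye" (4x4, takes a point from camera to tool coordinates, whose origin is the TCP and whose axes are the flange's). Camera axes: x right, y down, z forward; pixel columns grow to the right and rows downward; lengths in m; the calibration is good to about 2 mm. A picture is of the moment at which its call begins: read the wrist's pose just before it. calibration takes no time and is no camera call.
A pose or a line that the arm cannot do raises bot.PlanningError and nothing moves.
- bot.close_job(): hands the job in; it is judged then, once.
Trained networks look in the newest picture that a camera, given by its name, has taken for a name from the list of things; names that differ only in an ending like _2 or _b are one class to them, and where a whole thing is asked for, a point or a joint stands for the part that bears it (a point fixed in the world has none). Each returns a list of dicts, best first, with "confidence" (0 to 1); they miss things now and then, are a little off and sometimes report something else, mostly with a low value. They report only what shows in the picture. A call takes as long as a camera call. They do not tell look-alikes from the thing itself.
- bot.search_frame(camera, thing): "bbox" ([left, top, width, height] in pixels, round what is visible of it).
Readings, each from a call of its own:
- bot.read_clock(): time.
- bot.read_joint_positions(): joint angles.
- bot.read_joint_vel(): joint speeds.
- bot.read_joint_efforts(): joint torques, N m.
- bot.read_position(): TCP position.
- bot.read_tool_rot(): TCP orientation.
- bot.read_ft_force(): force on the tool from outside, world axes, zero at the start.
- bot.read_moment(): the same for the moment, N m.
- bot.read_gripper_width(): opening from 0.0 (shut) to 1.0 (fully open).
- bot.read_finger_force(): force on a finger pad.
Only numpy, scipy, OpenCV 4.12 (cv2) and the standard library are available. Lean on these libraries where they do the work, as an engineer would, in place of code of your own. Each camera call takes 0.05 s, during which the arm holds its last target. There are 200 camera calls.

## Working session

There is one attempt and no reset: what is moved stays moved. The work goes in short steps, each a Python script; the robot and the scene stay as the last script left them, time stands still between calls to the robot, and variables do not carry over. Pictures are saved under pics/ and viewed, at most 10 in all, crops included, and the job is handed in when it is done.

```bash
mkdir -p pics; python3 - <<'E'
from cell import bot
import cv2,numpy as np
ims=[]
for c in("scene","side"):
    im=bot.camera(c);cv2.imwrite(f"pics/{c}0.png",im[:,:,::-1])
    for t in("offcut","clamp","jaw","pad","front_lever","rear_lever","stop_face"):
        print(c,t,[([round(x) for x in d["bbox"]],round(d["confidence"],2)) for d in bot.search_frame(c,t)[:3]])
    k=bot.calibration(c);print(k["mtx"].tolist(),np.round(k["extrinsics"],3).tolist())
print(bot.read_tool_rot(),bot.read_clock(),bot.calibration("wrist"))
E
```

```text
scene offcut [([212, 278, 42, 30], 0.8), ([205, 243, 29, 26], 0.78)]
scene clamp []
scene jaw [([337, 278, 76, 37], 0.64)]
scene pad []
scene front_lever [([354, 240, 10, 32], 0.5)]
scene rear_lever [([370, 249, 15, 28], 0.75)]
scene stop_face [([406, 342, 30, 24], 0.67), ([279, 239, 135, 93], 0.56)]
[[472.80759633541055, 0.0, 320.2330552607719], [0.0, 472.80759633541055, 241.63763116918705], [0.0, 0.0, 1.0]] [[0.557, -0.831, -0.004, -0.325], [-0.375, -0.247, -0.894, 0.31], [0.741, 0.499, -0.448, 0.805], [0.0, 0.0, 0.0, 1.0]]
side offcut [([242, 210, 11, 26], 0.8), ([210, 241, 43, 23], 0.66)]
side clamp [([263, 236, 108, 96], 0.73)]
side jaw [([309, 270, 57, 60], 0.65)]
side pad [([308, 270, 8, 15], 0.42)]
side front_lever [([322, 238, 13, 30], 0.72)]
side rear_lever []
side stop_face [([264, 237, 108, 97], 0.61)]
[[465.1552162601637, 0.0, 319.47600134544626], [0.0, 465.1552162601637, 237.45284128620656], [0.0, 0.0, 1.0]] [[0.866, -0.5, 0.025, -0.502], [-0.222, -0.429, -0.876, 0.2], [0.448, 0.753, -0.482, 0.928], [0.0, 0.0, 0.0, 1.0]]
[7.01821042e-06 2.06406316e-01 9.78466368e-01 2.26534657e-06] 0.8 {'mtx': array([[361.93174026,   0.        , 315.52014369],
       [  0.        , 361.93174026, 239.29335549],
       [  0.        ,   0.        ,   1.        ]]), 'hand_eye': array([[ 5.83828951e-04, -9.59991362e-01, -2.80029006e-01,
         7.08835709e-02],
       [ 9.99999823e-01,  5.91530589e-04,  5.70104943e-05,
         5.67872733e-04],
       [ 1.10916141e-04, -2.80028990e-01,  9.59991538e-01,
        -1.43141263e-01],
       [ 0.00000000e+00,  0.00000000e+00,  0.00000000e+00,
         1.00000000e+00]])}
```

View pics/scene0.png

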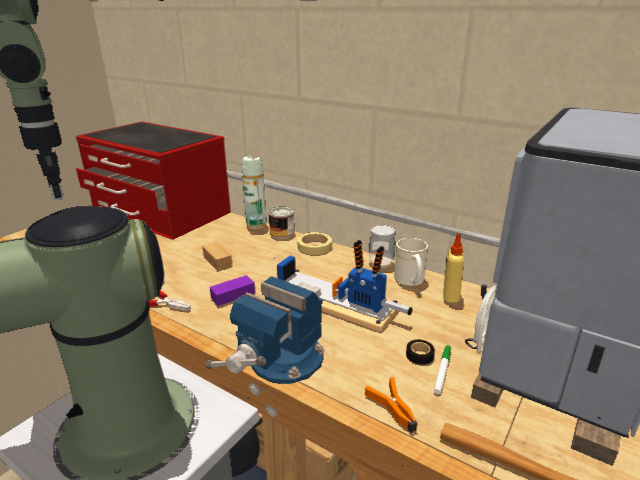

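View pics/side0.png

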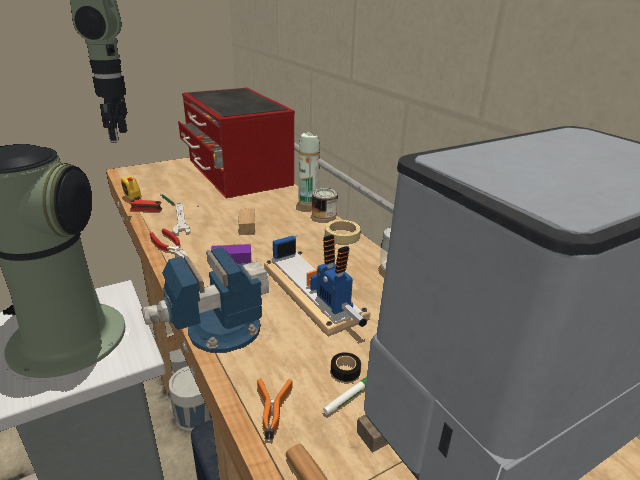

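Two offcut-shaped blocks are visible: a tan one at scene (217,256) / side (247,222), and a purple one at scene (233,292) / side (231,254). The tan wooden one fits the description. In the scene picture the clamp runs from its stop at (288,268) to the levers at about (368,262). A blue vise stands in front of it.

```bash
cat > h.py <<'E'
from cell import bot
import cv2,numpy as np
from scipy.spatial.transform import Rotation as R
def q2R(q): return R.from_quat(np.asarray(q),scalar_first=True).as_matrix()
def down(a):
    """tool down; tool y (closing line) at world angle a"""
    y=np.array([np.cos(a),np.sin(a),0]);z=np.array([0,0,-1.]);x=np.cross(y,z)
    return R.from_matrix(np.c_[x,y,z]).as_quat(scalar_first=True)
def wristcam():
    T=np.eye(4);T[:3,:3]=q2R(bot.read_tool_rot());T[:3,3]=bot.read_position()
    k=bot.calibration("wrist");return k["mtx"],np.linalg.inv(T@k["hand_eye"])
def cam(c): k=bot.calibration(c);return k["mtx"],k["extrinsics"]
def ray(ME,uv):
    M,E=ME;d=E[:3,:3].T@np.linalg.solve(M,[uv[0],uv[1],1.]);return -E[:3,:3].T@E[:3,3],d
def onplane(ME,uv,z): o,d=ray(ME,uv);return o+d*(z-o[2])/d[2]
def tri(*mu):
    A=0;b=0
    for ME,uv in mu:
        o,d=ray(ME,uv);d/=np.linalg.norm(d);P=np.eye(3)-np.outer(d,d);A=A+P;b=b+P@o
    return np.linalg.solve(A,b)
def proj(ME,p):
    M,E=ME;q=M@((np.atleast_2d(p)@E[:3,:3].T)+E[:3,3]).T;return (q[:2]/q[2]).T
E
python3 - <<'E'
from h import *
s,d=cam("scene"),cam("side")
np.set_printoptions(precision=3,suppress=True)
print("off",tri((s,(217,256)),(d,(247,222))),onplane(s,(217,256),.016))
print("purple",onplane(s,(233,292),.016))
print("stop top",tri((s,(288,263)),(d,(285,240))))
print("front lev top",tri((s,(358,242)),(d,(328,237))),"rear",tri((s,(378,249)),(d,(343,248))))
print("vise top",tri((s,(264,283)),(d,(210,254))),tri((s,(320,298)),(d,(246,284))))
print("board corners",onplane(s,(383,328),.012),onplane(d,(330,330),.012),onplane(d,(265,265),.012),onplane(d,(369,315),.012))
print(bot.read_gripper_width())
E
```

```text
off [0.501 0.291 0.011] [0.496 0.285 0.016]
purple [0.385 0.121 0.016]
stop top [0.503 0.042 0.069]
front lev top [ 0.508 -0.151  0.174] rear [ 0.516 -0.195  0.168]
vise top [ 0.282 -0.074  0.158] [ 0.313 -0.182  0.144]
board corners [ 0.462 -0.245  0.012] [ 0.465 -0.24   0.012] [0.45  0.048 0.012] [ 0.564 -0.238  0.012]
1.0004152010853284
```

```bash
python3 - <<'E'
from h import *
np.set_printoptions(precision=3,suppress=True)
for n,p,a in (("off",(.50,.288,.25),0),("clamp",(.505,-.02,.30),0),("clamp",(.505,-.16,.30),np.pi/2)):
    for k in (0,1): print(n,k,bot.solve_ik(p,down(a+k*np.pi)))
bot.move_pose((.50,.28,.25),down(0))
W=wristcam();im=bot.camera("wrist");cv2.imwrite("pics/w1.png",im[:,:,::-1])
np.savez("w1",M=W[0],E=W[1])
print([(np.round(d["bbox"]),d["confidence"]) for d in bot.search_frame("wrist","offcut")])
bot.move_pose((.505,-.06,.33),down(0))
W=wristcam();im=bot.camera("wrist");cv2.imwrite("pics/w2.png",im[:,:,::-1])
np.savez("w2",M=W[0],E=W[1])
for t in("clamp","jaw","pad","front_lever","rear_lever","stop_face"):print(t,[(np.round(d["bbox"]),round(d["confidence"],2)) for d in bot.search_frame("wrist",t)[:2]])
print(bot.read_clock())
E
```

```text
off 0 [ 0.395  0.365 -0.087  1.118  0.     1.965]
off 1 [ 0.395  0.365 -0.087  1.118  0.    -1.176]
clamp 0 [-0.186  0.205 -0.179  1.187  0.     1.385]
clamp 1 [-0.186  0.205 -0.179  1.187  0.    -1.757]
clamp 0 [-0.446  0.252 -0.118  1.201  0.    -0.446]
clamp 1 [-0.446  0.252 -0.118  1.201  0.     2.695]
[(array([282., 144.,  76., 102.]), 0.85), (array([209., 301.,  65.,  70.]), 0.57)]
clamp [(array([269.,  84.,  95., 287.]), 0.97)]
jaw [(array([304., 222.,  37.,  34.]), 0.8)]
pad [(array([301., 218.,  34.,  20.]), 0.81)]
front_lever [(array([311., 289.,  24.,  30.]), 0.57)]
rear_lever [(array([312., 316.,  25.,  56.]), 0.72)]
stop_face [(array([273.,  83.,  88., 287.]), 0.59)]
3.9083
```

View pics/w1.png

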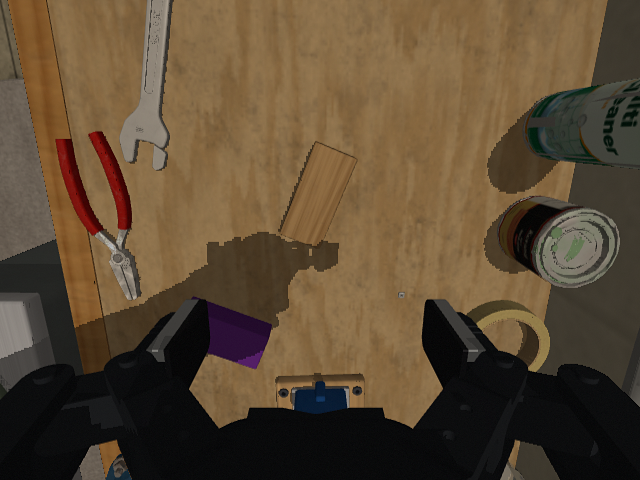

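View pics/w2.png

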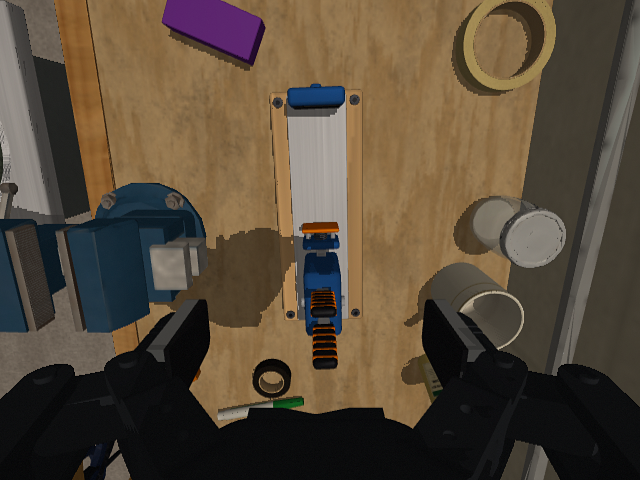

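w1 shows the tan offcut at (318,194), rotated, with the purple block separate at (230,330). w2 shows the clamp from above: stop at (316,97), pad at (320,228), levers at (323,330). I'll enlarge the offcut and the clamp to read corners.

```bash
python3 - <<'E'
import cv2,numpy as np
a=cv2.imread("pics/w1.png")[130:255,268:368];b=cv2.imread("pics/w2.png")[80:330,262:372]
a=cv2.resize(a,None,fx=3.2,fy=3.2,interpolation=1);b=cv2.resize(b,None,fx=2.4,fy=2.4,interpolation=1)
o=np.zeros((600,800,3),np.uint8);o[:a.shape[0],:a.shape[1]]=a;o[:b.shape[0],400:400+b.shape[1]]=b
cv2.imwrite("pics/crop1.png",o)
E
```

```text
(no output)
```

View pics/crop1.png

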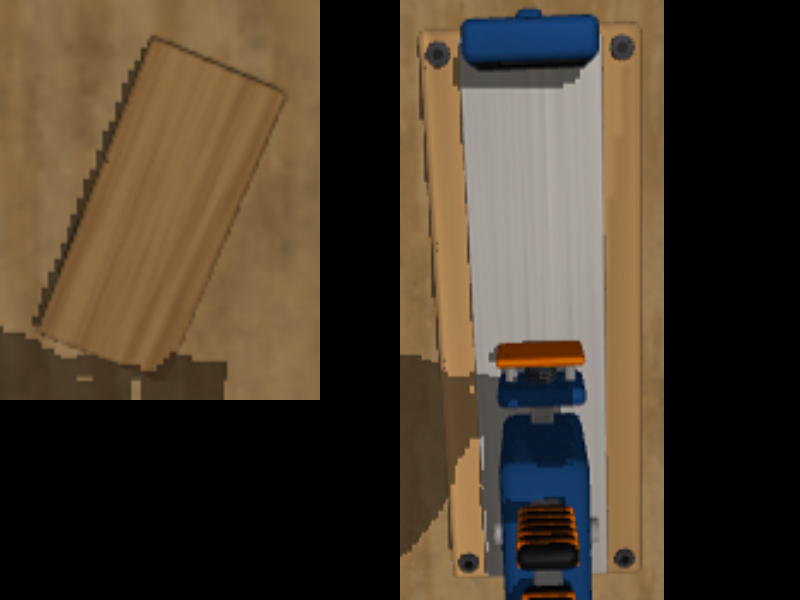

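The crop shows a plain tan wooden block with no purple, so this is the offcut. Its top corners are crop (152,36), (287,94) and (37,325). The clamp's bed edges and board corners are also clear. Next I fit both poses.

```bash
python3 - <<'E'
from h import *
from scipy.optimize import least_squares
np.set_printoptions(precision=4,suppress=True)
L=lambda n:(lambda z:(z["M"],z["E"]))(np.load(n))
W1,W2=L("w1.npz"),L("w2.npz")
A=lambda p:np.array(p)/3.2+[268,130]
B=lambda p:(np.array(p)-[400,0])/2.4+[262,80]
# offcut
obs=A([(152,36),(287,94),(37,325),(172,383)])
def tf(v,P): c,s=np.cos(v[2]),np.sin(v[2]);P=np.array(P,float);return np.c_[v[0]+c*P[:,0]-s*P[:,1],v[1]+s*P[:,0]+c*P[:,1],P[:,2]]
h=.033;P=[(-.0225,.05,h),(.0225,.05,h),(-.0225,-.05,h),(.0225,-.05,h)]
f=lambda v:(proj(W1,tf(v,P))-obs)[:3].ravel()
r=least_squares(f,[.5,.29,-.4]);print("off",r.x,np.degrees(r.x[2]),r.fun)
# clamp
cor=B([(419,30),(641,24),(641,572),(455,575)])
bl=B([(461,85),(486,560)]);br=B([(603,85),(606,560)])
def line(v,y,pts):
    p=proj(W2,tf(v,[(-.14,y,.024),(.14,y,.024)]));t=(p[1]-p[0])/np.linalg.norm(p[1]-p[0]);n=np.array([-t[1],t[0]]);return (pts-p[0])@n
# world yaw ~ +90deg: clamp +x -> world +y, clamp +y -> world -x (image left)
def g(v):
    zb=v[3]
    return np.r_[(proj(W2,tf(v,[(.15,.055,zb),(.15,-.055,zb),(-.15,-.055,zb),(-.15,.055,zb)]))-cor).ravel(),line(v,.035,bl),line(v,-.035,br)]
r=least_squares(g,[.505,-.1,1.57,.018]);v=r.x;print("clamp",v,np.degrees(v[2]),r.fun)
print("bed_mid",tf(v,[(.066,0,.024)]),"sq",tf(v,[(-.085,0,.155)]))
# checks: stop top corners, lever tops
print("stop top edge proj",proj(W2,tf(v,[(.13,.03,.072),(.13,-.03,.072)])),"obs",B([(466,66),(594,66)]))
print("front lever top proj",proj(W2,tf(v,[(-.085+.028,0,.175),(-.085-.028,0,.175)])))
pf=[tf(v,[(x,0,.044)])[0] for x in (-.015,.003)];print("pad",proj(W2,np.array(pf)+[0,0,.018]),B([(540,343)]))
for n in("scene","side"):
    print(n,proj(cam(n),tf(v,[(-.057,0,.175),(-.113,0,.175),(.13,0,.072)])))
E
```

```text
off [ 0.5015  0.2914 -0.392 ] -22.461708634524186 [ 0.2572 -0.8377  0.7553 -0.5495 -1.0768  1.6433]
clamp [ 0.5114 -0.0891  1.606   0.0125] 92.0190323438799 [-0.0589  0.4697  0.3089 -0.3671 -0.3326 -0.5908 -0.5221  0.4882  0.2022
  0.2547 -0.2516 -0.7349]
bed_mid [[ 0.5091 -0.0231  0.024 ]] sq [[ 0.5144 -0.174   0.155 ]]
stop top edge proj [[288.2014 106.4908]
 [345.7778 104.4434]] obs [[289.5    107.5   ]
 [342.8333 107.5   ]]
front lever top proj [[324.0051 314.7333]
 [325.5788 367.5415]]
pad [[320.9046 236.7186]
 [320.453  221.8754]] [[320.3333 222.9167]]
scene [[357.4907 240.3934]
 [380.7854 246.488 ]
 [289.1196 260.1208]]
side [[329.176  235.1347]
 [344.5703 246.9056]
 [286.5225 240.1707]]
```

```bash
python3 - <<'E'
from h import *
np.set_printoptions(precision=4,suppress=True)
o=np.array([.5015,.2914]);q=down(-.392)
b=np.array([.5091,-.0231]);qb=down(1.606-np.pi/2)
bot.set_gripper(.85,30)
bot.move_pose((*o,.12),q)
print(bot.move_linear((*o,.007),speed=.12,until_force=8),bot.read_position())
bot.set_gripper(.2,30);print("w",bot.read_gripper_width(),bot.read_finger_force())
bot.move_linear((*o,.15),speed=.2)
bot.move_pose((*b,.15),qb)
print("w",bot.read_gripper_width(),bot.read_finger_force())
print(bot.move_linear((*b,.045),speed=.12))
W=wristcam();np.savez("w3",M=W[0],E=W[1]);im=bot.camera("wrist");cv2.imwrite("pics/w3.png",im[:,:,::-1])
print(bot.read_clock())
E
```

```text
False [0.5022 0.2916 0.0077]
w 0.5188369221319318 32.08501875400543
w 0.516384202171221 31.319010257720947
False
10.3083
```

View pics/w3.png

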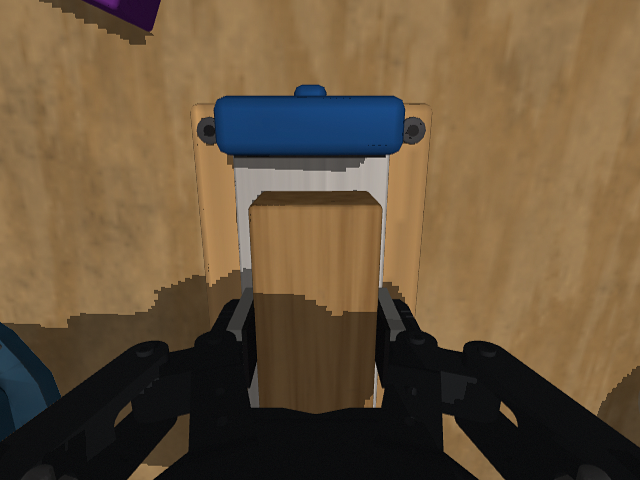

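The offcut is held between the pads. Its far end is at row 200, columns 249–382, the bed edges are at columns 235 and 388 (row 160), and the stop spans 215–404. I'll refine the axis from this closer view.

```bash
python3 - <<'E'
from h import *
np.set_printoptions(precision=4,suppress=True)
z=np.load("w3.npz");W=(z["M"],z["E"])
im=cv2.imread("pics/w3.png");g=cv2.cvtColor(im,cv2.COLOR_BGR2HSV)
for r in(165,175,185,200,220,240,250):
    s=g[r,:,1].astype(int);row=[c for c in range(225,400) if s[c]<60]
    if row:
        a,b=row[0],row[-1];A,B=onplane(W,(a,r),.024),onplane(W,(b+1,r),.024);print(r,a,b,A[:2],B[:2],(A+B)[:2]/2,B[0]-A[0])
t=onplane(W,(231,157),.072),onplane(W,(389,157),.072);print("stop",t)
zt=bot.read_position()[2]-.007+.033
for uv in((249,206),(382,206),(315,206),(253,290),(378,290)):print(onplane(W,uv,zt)[:2])
print(bot.read_position(),bot.read_tool_rot())
c,s=np.cos(1.606),np.sin(1.606)
print("clamp axis x at y=.0,.03:",[.5114+c*(y+.0891)/s for y in(0,.03)])
E
```

```text
165 234 388 [0.4718 0.0337] [0.541  0.0362] [0.5064 0.0349] 0.0692757848516935
175 234 387 [0.4716 0.0292] [0.541  0.0317] [0.5063 0.0305] 0.06935640807466531
185 235 387 [0.472  0.0248] [0.5414 0.0273] [0.5067 0.026 ] 0.06943879708176232
200 236 386 [0.4722 0.0179] [0.5416 0.0204] [0.5069 0.0191] 0.06933481632468574
220 237 385 [0.4725 0.0085] [0.542 0.011] [0.5072 0.0097] 0.06950329794454035
240 238 384 [ 0.4727 -0.0013] [0.5424 0.0012] [ 0.5075 -0.    ] 0.06967721876573496
250 239 383 [ 0.4731 -0.0062] [ 0.5423 -0.0038] [ 0.5077 -0.005 ] 0.06928845039675907
stop (array([0.4813, 0.0404, 0.072 ]), array([0.531 , 0.0422, 0.072 ]))
[0.4867 0.0249]
[0.5302 0.0265]
[0.5083 0.0257]
[ 0.4876 -0.005 ]
[ 0.5314 -0.0034]
[ 0.5099 -0.0231  0.0457] [0.0006 0.6945 0.7195 0.0004]
clamp axis x at y=.0,.03: [np.float64(0.5082620563272395), np.float64(0.5072055096360744)]
```

```bash
python3 - <<'E'
from h import *
np.set_printoptions(precision=4,suppress=True)
bot.move_linear((.5075,-.0231,.045),speed=.1,rotation=down(1.603-np.pi/2))
print(bot.read_position())
print(bot.move_linear((.5075,-.0231,.0298),speed=.04,until_force=5),bot.read_position(),bot.read_ft_force())
bot.set_gripper(.72)
bot.move_linear((.5075,-.0231,.12),speed=.15)
q=down(1.603)
bot.set_gripper(1.0)
bot.move_pose((.5075,-.05,.26),down(1.603-np.pi/2))
W=wristcam();np.savez("w4",M=W[0],E=W[1]);im=bot.camera("wrist");cv2.imwrite("pics/w4.png",im[:,:,::-1])
print(bot.read_clock())
E
```

```text
[ 0.5077 -0.0231  0.0454]
True [ 0.5078 -0.0232  0.0314] [-0.1689 -0.1013  3.0855]
13.025
```

View pics/w4.png

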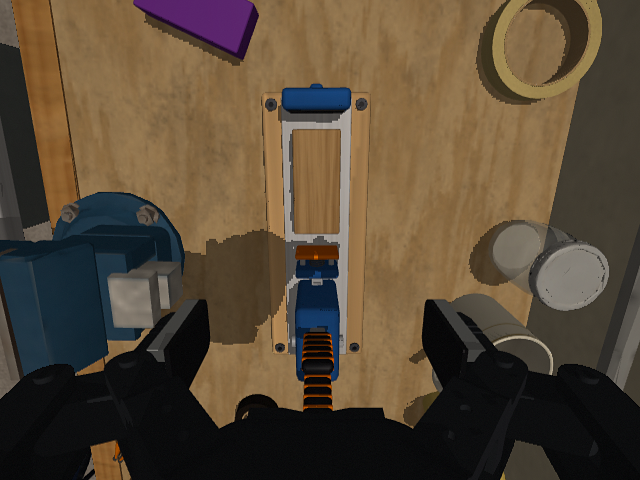

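The offcut lies centred (columns 292–341 on a bed spanning 283–349), square and released, clear of both pad and stop. Now the levers: first stroke in small steps.

```bash
cat >> h.py <<'E'
def stroke(lo=.31,step=.03,fmax=13,start=None):
    o=start or bot.read_gripper_width();log=[]
    while o>lo:
        o=max(lo,o-step);bot.set_gripper(o,20)
        w,f=bot.read_gripper_width(),bot.read_finger_force();log.append((round(float(o),3),round(float(w),3),round(float(f),1)))
        if f>fmax: break
    print(log,"ft",np.round(bot.read_ft_force(),1),"t",round(bot.read_clock(),1));return o
E
python3 - <<'E'
from h import *
q=down(1.603)
bot.move_pose((.5133,-.174,.25),q)
print(bot.move_linear((.5133,-.174,.1355),speed=.12,until_force=6),bot.read_position(),bot.read_ft_force(),bot.read_clock())
bot.set_gripper(.76,20)
stroke(start=.76)
E
```

```text
False [ 0.51385497 -0.17424836  0.13622534] [-0.46952601  0.38431011 -0.07446669] 15.7
[(0.73, 0.727, 1.7), (0.7, 0.697, 1.9), (0.67, 0.667, 1.9), (0.64, 0.641, 2.0), (0.61, 0.613, 2.2), (0.58, 0.581, 2.9), (0.55, 0.555, 3.7), (0.52, 0.518, 3.9), (0.49, 0.493, 6.8), (0.46, 0.462, 7.4), (0.43, 0.432, 7.8), (0.4, 0.401, 8.2), (0.37, 0.37, 8.6), (0.34, 0.356, 19.5)] ft [-4.3  7.4 16.9] t 19.1
```

```bash
python3 - <<'E'
from h import *
for i in range(2):
    bot.set_gripper(.76,20);bot.wait(.2)
    stroke(start=.76,lo=.365,step=.04,fmax=11)
im=bot.camera("side");cv2.imwrite("pics/s1.png",cv2.resize(im[220:340,240:390,::-1],None,fx=4,fy=4))
E
```

```text
[(0.72, 0.725, 1.7), (0.68, 0.681, 1.9), (0.64, 0.638, 2.0), (0.6, 0.601, 2.1), (0.56, 0.56, 2.2), (0.52, 0.519, 2.7), (0.48, 0.479, 7.0), (0.44, 0.442, 7.6), (0.4, 0.4, 8.2), (0.365, 0.364, 8.6)] ft [-3.6  7.2 13.7] t 21.9
[(0.72, 0.72, 1.7), (0.68, 0.68, 1.9), (0.64, 0.642, 2.0), (0.6, 0.598, 2.1), (0.56, 0.562, 2.2), (0.52, 0.524, 2.7), (0.48, 0.481, 7.0), (0.44, 0.44, 7.6), (0.4, 0.403, 8.2), (0.365, 0.367, 8.6)] ft [-2.2  7.  15.5] t 24.7
```

View pics/s1.png

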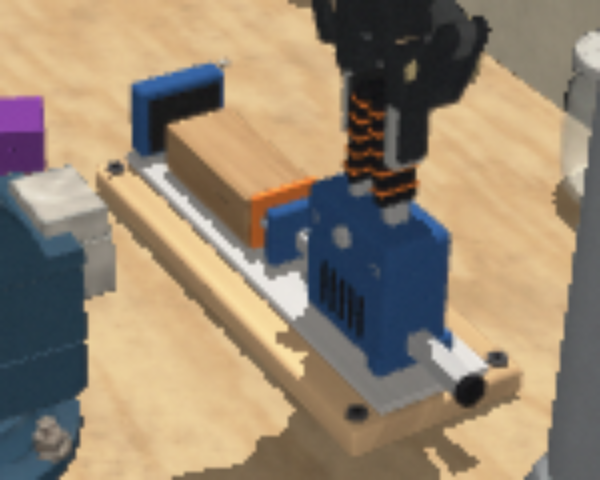

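The side view shows the jaw's pad touching the near end of the offcut, which is still square with a gap left to the stop. I'll keep pumping, opening wider each time.

```bash
python3 - <<'E'
from h import *
for i in range(3):
    bot.set_gripper(.85,20);bot.wait(.2)
    if i==0: print(bot.read_finger_force(),bot.read_ft_force())
    bot.set_gripper(.6)
    o=stroke(start=.6,lo=.365,step=.03,fmax=11)
    if o>.37: break
E
```

```text
0.0 [-0.2119607  -0.12299842  0.11905267]
[(0.57, 0.567, 3.8), (0.54, 0.543, 3.8), (0.51, 0.511, 5.4), (0.48, 0.48, 7.1), (0.45, 0.454, 7.5), (0.42, 0.417, 8.0), (0.39, 0.39, 8.3), (0.365, 0.374, 8.7)] ft [-3.   5.  15.7] t 27.5
[(0.57, 0.569, 2.1), (0.54, 0.54, 2.4), (0.51, 0.51, 3.6), (0.48, 0.48, 7.1), (0.45, 0.455, 7.6), (0.42, 0.42, 8.0), (0.39, 0.393, 8.5), (0.365, 0.371, 8.8)] ft [-3.3  6.8 15.1] t 30.2
[(0.57, 0.573, 5.9), (0.54, 0.543, 6.6), (0.51, 0.513, 8.6), (0.48, 0.483, 13.7)] ft [-2.2  3.8 13.1] t 32.1
```

```bash
python3 - <<'E'
from h import *
bot.wait(.3);print(bot.read_finger_force(),bot.read_gripper_width())
stroke(start=.48,lo=.43,step=.006,fmax=15)
bot.wait(.5);print(bot.read_finger_force(),bot.read_gripper_width())
for c,(y0,y1,x0,x1) in {"scene":(230,340,265,405),"side":(225,320,250,370)}.items():
    im=bot.camera(c)[y0:y1,x0:x1,::-1];cv2.imwrite(f"pics/f_{c}.png",cv2.resize(im,(560,440) if c=="scene" else (600,475),interpolation=cv2.INTER_CUBIC))
a=cv2.resize(cv2.imread("pics/f_scene.png"),(400,314));b=cv2.resize(cv2.imread("pics/f_side.png"),(400,317));cv2.imwrite("pics/fin.png",np.hstack([a,b[:314]]))
E
```

```text
13.648429960012436 0.4828323012525858
[(0.474, 0.48, 14.2), (0.468, 0.471, 14.6), (0.462, 0.466, 15.0)] ft [-2.9  4.1 15.2] t 33.0
15.04266232252121 0.46722254741847824
```

View pics/fin.png

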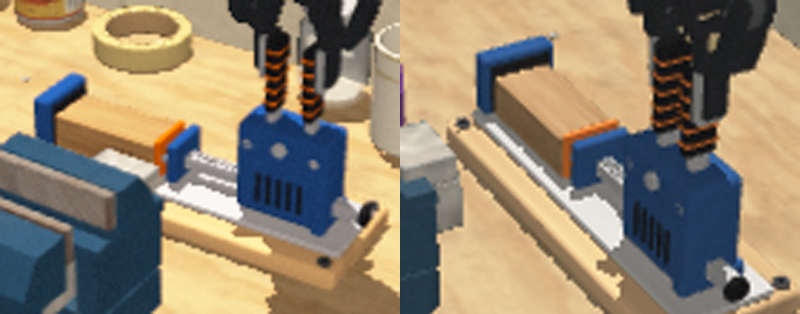

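The offcut now sits against the stop, with the levers squeezed at 15 N. The closer wrist camera should let me measure the pad's compression.

```bash
python3 - <<'E'
from h import *
W=wristcam();np.savez("w5",M=W[0],E=W[1]);im=bot.camera("wrist");cv2.imwrite("pics/w5.png",im[:,:,::-1])
v=(.5108,-.0891,1.603);c,s=np.cos(v[2]),np.sin(v[2])
T=lambda x,y,z:np.array([v[0]+c*x-s*y,v[1]+s*x+c*y,z])
P=np.array([T(.130,0,.04),T(.03,.022,.062),T(.03,-.022,.062),T(.025,.022,.062),T(.014,.022,.062),T(.014,-.022,.062),T(.02,.022,.062),T(.02,-.022,.062),T(-.01,0,.06)])
p=proj(W,P);print(np.round(p,1))
x0,y0=int(p[1:7,0].min())-40,int(p[1:7,1].min())-25;x0,y0=max(x0,0),max(y0,0)
x1,y1=min(640,x0+130),min(480,y0+98);print(x0,y0,x1,y1)
cv2.imwrite("pics/crop5.png",cv2.resize(im[y0:y1,x0:x1,::-1],None,fx=6,fy=6,interpolation=cv2.INTER_CUBIC))
E
```

```text
[[624.3 239. ]
 [500.2 214.7]
 [490.4 280.8]
 [492.1 214.7]
 [474.3 214.7]
 [465.8 280.7]
 [484.  214.7]
 [475.  280.7]
 [431.2 247.6]]
425 189 555 287
```

View pics/crop5.png

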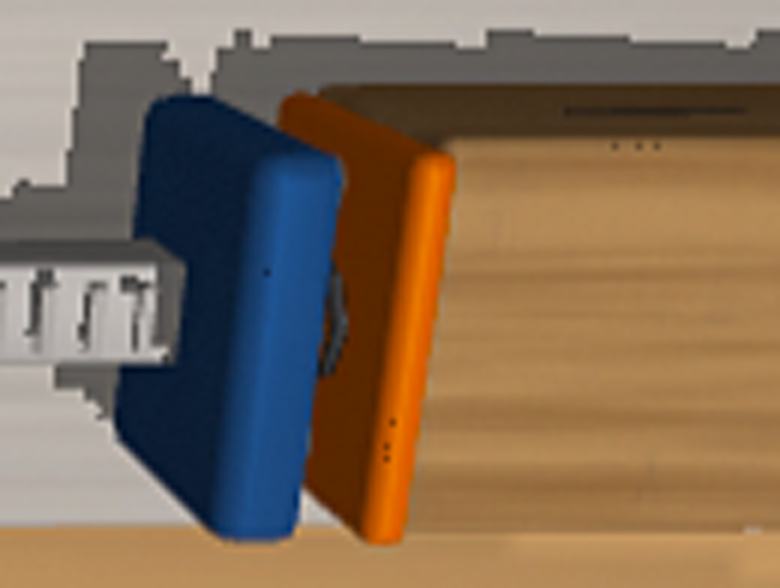

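The pad-to-head gap is visible. The head's front edge is at about column 479 and the pad face at about 497.5, so roughly 11 to 11.5 mm remains of the free 16 mm. That puts the pad about 4.5–5 mm in, so I'll squeeze slightly more (to about 16 N), check that the head edge shifts, and hand in.

```bash
python3 - <<'E'
from h import *
def edge():
    hsv=cv2.cvtColor(bot.camera("wrist"),cv2.COLOR_RGB2HSV)[225:265,455:515].astype(int)
    b=(abs(hsv[:,:,0]-108)<15)&(hsv[:,:,1]>100);o=(hsv[:,:,0]<16)&(hsv[:,:,1]>200)&(hsv[:,:,2]>150)
    m=lambda k:np.mean([np.nonzero(r)[0].max() for r in k if r.any()])+455
    return m(b),m(o)
print(edge())
stroke(start=.462,lo=.43,step=.006,fmax=16.0)
bot.wait(.5);print(bot.read_finger_force(),bot.read_gripper_width(),edge(),bot.read_clock())
E
```

```text
(np.float64(477.65), np.float64(496.0))
[(0.456, 0.461, 15.4), (0.45, 0.453, 15.9), (0.444, 0.45, 16.3)] ft [-3.2  4.4 16.8] t 34.4
16.278778899286408 0.44722074751531804 (np.float64(478.5), np.float64(495.925)) 34.9417
```

```bash
python3 -c "
from cell import bot
print(bot.close_job())"
```

```text
the job is handed in; nothing more can be done
None
```

The offcut is clamped square against the stop; I handed the job in with the levers still squeezed at about 16 N and the pad pressed in an estimated 5–6 mm, about half way.

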